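# Stamp a wood slice in the gift-box workshop

## Task

With the fingertips, push the blank wood slice (the pale one without the printed wreath) along the table and under the low bridge of the small stamping press, in through its open side, until it sits fully home against both brass stop pins; only then press the red knob down so that the stamp bears firmly on the slice for a moment, and let it come up again. Keep the slice flat on the table, never lifted or tipped, and leave the printed slice, the gift box, the ribbon spool and the ink bottle where they are.

Things in the scene. Friction and masses are not known exactly. Their poses are not given: they have to be found in the camera images.
- blank: the blank wood slice: round disc, diameter 90 mm, 16 mm thick, about 70 g, lying flat on the table; dark bark rim, plain pale top. Origin: centre of its underside
- printed: a finished wood slice of the same size, with a green wreath with red berries printed on its pale top; leave it alone. Origin: centre of its underside
- press: small green stamping press fixed to the table. Origin: on the table surface, under the stamp's axis; x: the way a slice slides in (open side at -x, stops at +x), y across, z up. Legs 104 mm apart inside, 128 mm outside, carry a bridge plate from z = 20 to 32 mm, x = -25 to +25 mm: 4 mm headroom over a slice. The table is the floor under it
- press_stops (a point): midway between the two brass stop pins, on the table (43.3 mm along x from the press origin). Pins: radius 5 mm, 16 mm tall, at 25 mm either side of this point along the press's y. A slice touching both is centred under the stamp. A 12 mm high rail lies behind them (x = 48 to 62 mm from the press origin)
- stamp_top (a point): centre of the top of the red round knob (36 mm across) on the press; 60 mm above the table when up. Press it straight down
- stamp (a joint): travel of the stamp in m: 0 up, grows as it is pressed, end of travel 0.010; a spring returns it. It meets a slice lying under it at about 0.0045, which takes about 5.5 N on the knob; a further 6 N or so makes the stamp bear firmly
- giftbox: closed kraft gift box 150 x 110 x 55 mm; leave it alone. Origin: centre of its underside
- spool: red ribbon spool, diameter 56 mm, 36 mm tall; leave it alone. Origin: centre of its underside
- ink: green ink bottle with black cap, diameter 36 mm, 65 mm tall; leave it alone. Origin: centre of its underside
There are look-alikes about, which are no part of the job. Leave any blue or orange look-alike of the blank alone.

How it is judged:
By the outcome, as a careful person would: the job done as asked, in the order asked, and still so for the second after the job is handed in, with the robot touching nothing.
It also fails if it takes over 61 s, if anything falls off the work surface, if the arm or the gripper's body presses on something with over 40 N, if the wrist force passes 120 N, or if a joint passes its speed limit or range.

## Robot

A 7-joint arm with a two-finger parallel gripper is mounted at the origin on the work surface. World frame = base frame: x ahead of the robot, y to its left, z up, the work surface at z = 0. Lengths are in mm, angles in rad, forces in N, time in s.
With the tool pointing down it reaches from about 425 to 875 mm from the base axis. Payload 8.4 kg.
Tool frame: the origin (TCP) lies midway between the tips of the shut fingers; the grasp point (between the pads) lies behind it (env.grip_depth is the z of the grasp point in the tool frame, in mm); z points along the fingers, y is the line along which they close (so a half turn about z gives the same grasp; the last joint's range is limited). The gripper opens to 85 mm and grips with 20 to 120 N. Pads are 22 mm wide; open, the fingers measure 114 mm over their backs; the gripper's body (76 mm by 85 mm) begins 54 mm behind the grasp point. The pads swing forward as they close: fully open they stand 13 mm farther back than shut.
Start: joints at [1.058, 0.333, 0.04, 1.465, -0.013, 1.343, -0.059], TCP at [261.335, -595.12, 231.308] pointing down, gripper open.
Joint ranges: [-2.58, 2.58], [-0.38, 2.09], [-1.3, 1.39], [0.25, 2.4], [-1.5, 4.64], [0.08, 2.09], [-2.65, 2.65]. Speed limits (rad/s): [2.22, 2.22, 2.79, 2.79, 3.14, 3.14, 3.14].

## Interface

Orientations are given as a 3x3 rotation matrix whose columns are the frame's x, y, z axes.
In Python, from plant import env, optics, workorder gives the robot as it stands.
- The arm moves only by the shell command python3 -m creep 'ROWS' [FORCE]. ROWS is JSON, one flat list of numbers, 7 for each row, row after row: the closure, from -1 (fully open) to 1 (shut), then the shift along the tool's x, y, z normalised to -1 to 1, where 1 is 0.4 m, then the turn, a rotation vector about the tool's x, y, z normalised to -1 to 1, where 1 is 0.5 rad. In form: [hand, dx, dy, dz, wx, wy, wz, hand, dx, dy, dz, wx, wy, wz, ...]. A call has 1 to 5 rows; each row is the pose to reach, as a shift and turn from the pose commanded when the call began, along the tool's axes at that moment; what a row does not reach only later rows make up. A row lasts 1/8 s, in which the tool goes at most 62.5 mm and 10.7 degrees, less where a joint would pass 70% of its speed; a pose out of reach is approached as far as the arm can. A call with a number of a shift or a turn outside -1 to 1 is refused whole. A call with a gripper value outside its range is refused whole. The fingers move at their own pace and stop on an object; FORCE is the grip in N (left out, the last holds). Time passes only in rows, so rows that repeat a pose let the fingers close. It gives the time, the measured TCP pose, the force, the opening and the grip force at its end, in the units of the state.
- env.read_state(): the state, without advancing time (a new reading comes with each control period).
- optics.capture(name): name is "scene" or "top" or "wrist"; returns a dict with "frame" (480x640x3 uint8, red, green, blue), "range_z" (480x640 float32, mm along the optical axis (not along the pixel's ray), 0 where there is no reading), "camera_matrix" (3x3 intrinsics, pixels), "R" (3x3) and "t" (3): a world point X has camera coordinates R X + t. Camera axes: x right, y down, z forward; pixel columns grow to the right and rows downward; lengths in mm; the calibration is good to about 2 mm. A picture is of the moment at which its call begins.
- workorder.close_job(): hands the job in; it is judged then, once.
The state is a dict: "time": time; "joint_positions": joint angles; "qd": joint speeds; "tau": joint torques, N m; "tcp_pos": TCP position; "eef_rot": TCP orientation; "wrist_force": force on the tool from outside, world axes, zero at the start; "wrist_torque": the same for the moment, N m; "width": opening from 0.0 (shut) to 1.0 (fully open); "finger_force": force on a finger pad.
Only numpy, scipy, OpenCV 4.12 (cv2) and the standard library are available. Lean on these libraries where they do the work, as an engineer would, in place of code of your own. Each camera call takes 0.05 s, during which the arm holds its last target. There are 200 camera calls.

## Working session

There is one attempt and no reset: what is moved stays moved. The work goes in short steps, Python scripts to look and compute and a shell command to move; the robot and the scene stay as the last step left them, time stands still between calls to the robot, and variables do not carry over. Pictures are saved under pics/ and viewed, at most 10 in all, crops included, and the job is handed in when it is done.

```bash
mkdir -p pics; ls; python3 - <<'E'
from plant import env, optics, workorder
import cv2,numpy as np
for n in("top","scene"):
    c=optics.capture(n); cv2.imwrite(f"pics/{n}0.png",c["frame"][:,:,::-1]); np.savez(f"{n}0.npz",**c)
    print(n,c["camera_matrix"].tolist(),np.round(c["R"],3).tolist(),c["t"])
s=env.read_state();print(s,env.grip_depth)
E
```

```text
pics
top [[563.9035209567126, 0.0, 320.1951132967289], [0.0, 563.9035209567126, 245.29391366034423], [0.0, 0.0, 1.0]] [[0.023, -1.0, 0.013], [-0.986, -0.025, -0.167], [0.168, -0.009, -0.986]] [ -51.36565977  589.50687389 1181.74815308]
scene [[440.2938925154791, 0.0, 323.0471496513372], [0.0, 440.2938925154791, 237.79048254497195], [0.0, 0.0, 1.0]] [[-0.213, 0.977, -0.016], [0.782, 0.16, -0.602], [-0.586, -0.14, -0.798]] [ 145.3724368  -408.25181601 1165.40479962]
{'time': 0.1, 'joint_positions': array([ 1.05780486,  0.33385351,  0.03988964,  1.46617715, -0.01344526,
        1.34330509, -0.05847587]), 'qd': array([ 0.00053083, -0.00224884, -0.00224006, -0.00217419, -0.00057141,
        0.00098259, -0.00032506]), 'tau': array([ 2.76879407e-03, -6.60021973e+01,  1.36931743e+00, -4.06479049e+01,
        1.69325725e-02,  8.88615759e-03,  5.51080427e-05]), 'tcp_pos': array([ 261.17074652, -594.77150144,  230.50462826]), 'eef_rot': array([[ 9.15609767e-01,  4.02067574e-01, -6.48549866e-04],
       [ 4.02068093e-01, -9.15608807e-01,  1.32713467e-03],
       [-6.02201517e-05, -1.47589867e-03, -9.99998909e-01]]), 'wrist_force': array([-0.04865048, -0.526391  , -0.02944938]), 'wrist_torque': array([ 0.00610956, -0.02661364, -0.00254379]), 'finger_force': 0.0, 'width': 1.004593353418355} -18.700000000000003
```

View pics/top0.png

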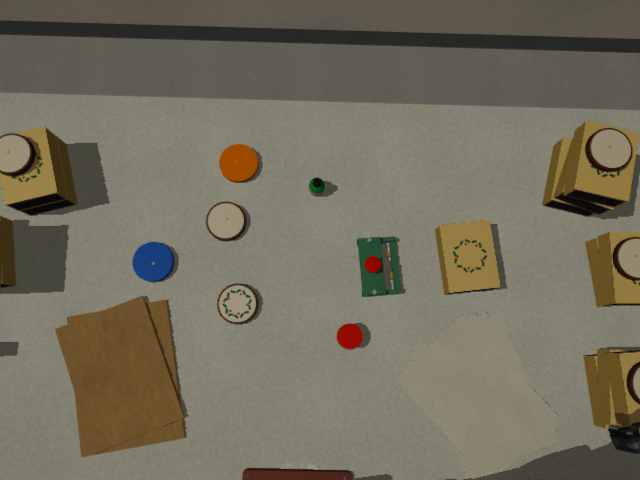

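View pics/scene0.png

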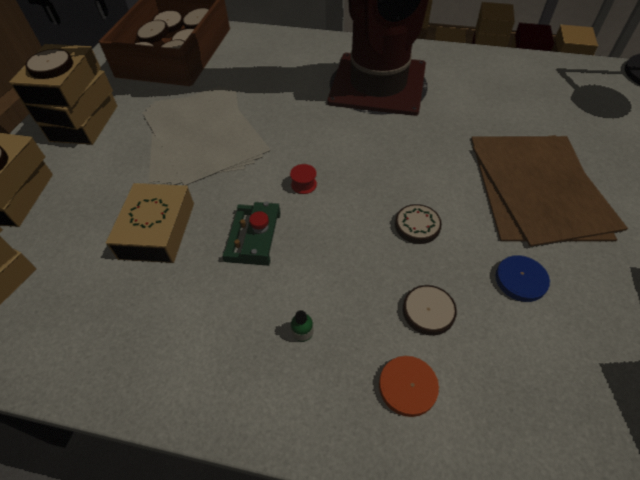

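Top view: the blank is at (226,221), the printed slice at (238,303), and the press at (380,266) with its knob at (373,265) and open side facing left. The ink is at (317,186), the spool at (350,336), orange at (239,163) and blue at (153,262). Next I measure them.

```bash
cat >h.py <<'E'
import numpy as np,cv2
def ray(c,uv,z):
    K,R,t=c["camera_matrix"],c["R"],c["t"]; C=-R.T@t
    d=R.T@np.linalg.inv(K)@np.array([uv[0],uv[1],1.]); return C+d*(z-C[2])/d[2]
def blobs(m,amin=30):
    n,l,s,ce=cv2.connectedComponentsWithStats(m.astype(np.uint8))
    return [(s[i],ce[i],l==i) for i in range(1,n) if s[i,4]>=amin]
E
python3 - <<'E'
import numpy as np,cv2
from h import *
for n,roi in (("top",(130,140,520,360)),("scene",(90,150,560,430))):
    c=dict(np.load(n+"0.npz")); f=c["frame"]; hsv=cv2.cvtColor(f,cv2.COLOR_RGB2HSV); H,S,V=[hsv[...,i].astype(int) for i in range(3)]
    box=np.zeros(H.shape,bool); box[roi[1]:roi[3],roi[0]:roi[2]]=1
    print(n)
    for nm,m,z in(("pale",(V>150)&(S<110)&(H<25),16),("red",((H<5)|(H>174))&(S>180)&(V>80),60),("green",(H>60)&(H<90)&(S>110),32),("brass",(H>10)&(H<28)&(S>120)&(V>80),16)):
        for s,ce,l in blobs(m&box,4 if nm=="brass" else 60):
            if nm=="brass" and s[4]>200: continue
            print(nm,s,np.round(ce,1),np.round(ray(c,ce,z),1),np.round(cv2.minAreaRect(np.argwhere(l)[:,::-1].astype(np.float32)),1) if 0 else "", "depth z",np.round(np.median((c["R"].T@(np.linalg.inv(c["camera_matrix"])@np.c_[np.argwhere(l)[:,::-1],np.ones(l.sum())].T*c["range_z"][l]-c["t"][:,None]))[2]),1))
c=dict(np.load("top0.npz"));f=c["frame"][215:320,190:420,::-1]
f2=c["frame"][225:310,345:415,::-1]
cv2.imwrite("pics/crop.png",cv2.resize(f2,None,fx=8,fy=7,interpolation=cv2.INTER_CUBIC)[:600])
E
```

```text
top
pale [209 204  34  33 888] [225.1 220.2] [648.4 178.5  16. ]  depth z 17.0
pale [220 286  35  35 300] [236.8 303.6] [461.5 143.3  16. ]  depth z 17.3
pale [225 292  24  24 348] [236.8 302.9] [463.1 143.3  16. ]  depth z 16.8
red [365 257  16  15 197] [372.5 264.1] [ 550.5 -150.7   60. ]  depth z 60.6
red [337 324  26  25 512] [349.5 336. ] [ 396.4 -103.2   60. ]  depth z 36.6
green [309 179  15  14 123] [316.3 186.2] [728.7 -25.3  32. ]  depth z 43.8
green [ 357  237   44   59 1314] [377.2 266.3] [ 549.8 -164.1   32. ]  depth z 31.2
brass [386 253   5   4  17] [388.1 254.4] [ 579.5 -190.2   16. ]  depth z 17.4
brass [389 275   5   4  15] [390.7 276.3] [ 530.4 -196.    16. ]  depth z 17.7
scene
red [291 165  25  17 332] [302.9 173.2] [422.4 -97.4  60. ]  depth z 35.8
red [250 212  18  13 175] [258.6 218.3] [ 553.  -149.6   60. ]  depth z 59.6
green [293 316  19  18 158] [303.8 326.3] [734.1 -20.5  32. ]  depth z 42.0
brass [410 383   5   4  15] [412.  384.5] [786.6 161.   16. ]  depth z 16.2
```

View pics/crop.png

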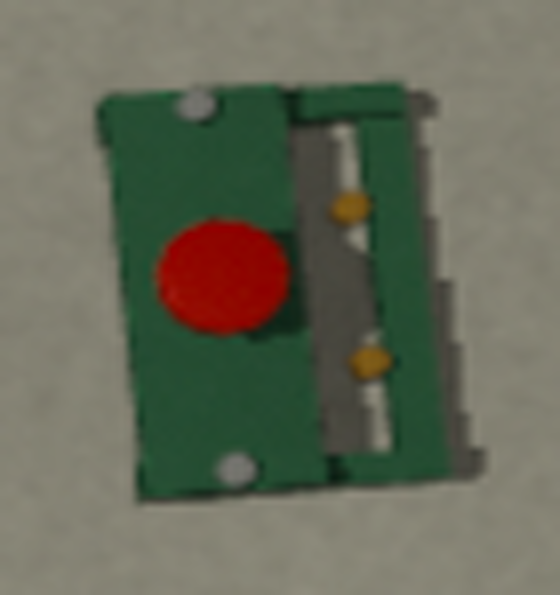

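```bash
cat >>h.py <<'E'
from scipy.spatial.transform import Rotation as Ro
O=np.array([550.3,-150.0]); X=np.array([.112,-.9937]); Y=np.array([.9937,.112])  # press frame
def P(a,b): return O+a*X+b*Y
def inP(p): d=np.asarray(p)[:2]-O; return np.round([d@X,d@Y],1)
def go(x,y,z,yaw):  # yaw deg of tool x, tool down
    from plant import env
    s=env.read_state(); R=s["eef_rot"]; a=np.radians(yaw); c,n=np.cos(a),np.sin(a)
    T=np.array([[c,n,0],[n,-c,0],[0,0,-1]])
    d=R.T@(np.array([x,y,z])-s["tcp_pos"]); w=Ro.from_matrix(R.T@T).as_rotvec()
    print("t",s["time"],"pos",s["tcp_pos"].round(1),"press",inP(s["tcp_pos"]),"F",s["wrist_force"].round(1),"w",s["width"])
    print("mm",d.round(1),"norm",(d/400).round(4),(w/.5).round(3))
E
python3 -c "
from h import *
go(682,238,120,60.7)"
```

```text
t 0.1 pos [ 261.2 -594.8  230.5] press [ 409.6 -337.1] F [-0.  -0.5 -0. ] w 1.004593353418355
mm [ 720.2 -593.1  111.3] norm [ 1.8004 -1.4828  0.2783] [-3.000e-03 -1.000e-03 -1.291e+00]
```

```bash
python3 -m creep '[-0.2,0.6,-0.494,0,0,0,0,-0.2,0.6,-0.494,0,0,0,0,-0.2,0.6,-0.494,0,0,0,0,-0.2,0.6,-0.494,0,0,0,0,-0.2,0.6,-0.494,0,0,0,0]' 20 && python3 -m creep '[-0.2,0.6,-0.494,0.1,0,0,0,-0.2,0.6,-0.494,0.1,0,0,0,-0.2,0.6,-0.494,0.1,0,0,0,-0.2,0.6,-0.494,0.1,0,0,0,-0.2,0.6,-0.494,0.1,0,0,0]'; python3 -c "
from h import *
go(682,238,120,60.7)"
```

```text
time: 0.72
tcp_pos: [402.2, -315.6, 231.2]
eef_rot: [[0.916, 0.402, -0.0], [0.402, -0.916, -0.0], [-0.0, -0.0, -1.0]]
wrist_force: [0.6, -0.2, 0.5]
width: 0.599
finger_force: 0.0
time: 1.35
tcp_pos: [542.0, -39.4, 191.1]
eef_rot: [[0.916, 0.402, -0.0], [0.402, -0.916, -0.0], [-0.0, 0.0, -1.0]]
wrist_force: [0.7, -1.0, 0.1]
width: 0.598
finger_force: 0.0
t 1.35 pos [542.  -39.4 191.1] press [-110.8    4.1] F [ 0.7 -1.   0.1] w 0.5978279218413847
mm [ 239.7 -197.8   71.1] norm [ 0.5992 -0.4945  0.1777] [ 0.     0.    -1.292]
```

```bash
python3 -m creep '[-0.2,0.6,-0.494,0.178,0,0,-1,-0.2,0.6,-0.494,0.178,0,0,-1,-0.2,0.6,-0.494,0.178,0,0,-1,-0.2,0.6,-0.494,0.178,0,0,-1,-0.2,0.6,-0.494,0.178,0,0,-1]' >/dev/null; python3 - <<'E'
from h import *
from plant import optics
for n in("top","wrist"):
    c=optics.capture(n); cv2.imwrite(f"pics/{n}1.png",c["frame"][:,:,::-1]); np.savez(f"{n}1.npz",**c)
go(682,238,60,60.7)
E
```

```text
t 2.075 pos [677.  238.8 117.6] press [-372.1  169.5] F [-1.1 -0.3  0.4] w 0.6041703318384777
mm [ 2.4  4.8 57.6] norm [0.006 0.012 0.144] [-0.013 -0.    -0.276]
```

View pics/wrist1.png

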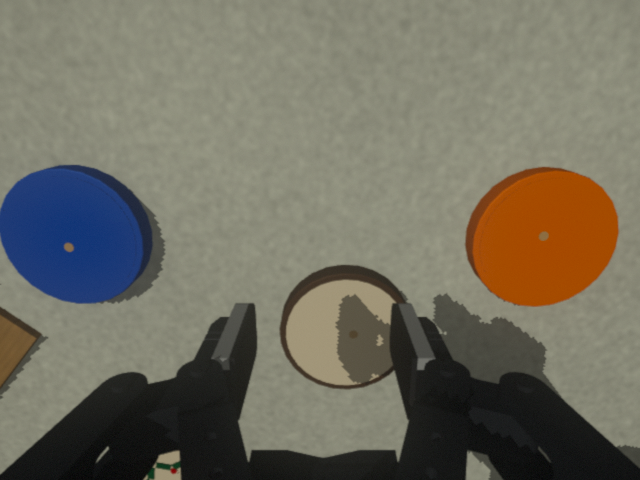

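The wrist view shows the blank's centre mark at (353,334), with blue left at (70,247), orange right at (543,236) and both fingers in frame. I cast rays to check its position.

```bash
python3 - <<'E'
from h import *
c=dict(np.load("wrist1.npz"))
for n,p in(("mark",(353,334)),("L",(281,333)),("R",(410,330)),("far",(345,388)),("orange",(543,236)),("blue",(70,247))): print(n,ray(c,p,16).round(1))
go(682,238,60,60.7)
E
```

```text
mark [651.8 174.6  16. ]
L [613.5 204.4  16. ]
R [684.1 154.   16. ]
far [621.6 142.6  16. ]
orange [786.3 159.8  16. ]
blue [546.6 332.5  16. ]
t 2.075 pos [677.  238.8 117.6] press [-372.1  169.5] F [-1.1 -0.3  0.4] w 0.6041703318384777
mm [ 2.4  4.8 57.6] norm [0.006 0.012 0.144] [-0.013 -0.    -0.276]
```

```bash
python3 -m creep '[-0.2,0.01,0.012,0.14,-0.013,0,-0.276,-0.2,0.01,0.012,0.14,-0.013,0,-0.276,-0.2,0.01,0.012,0.2,-0.013,0,-0.276,-0.2,0.01,0.012,0.24,-0.013,0,-0.276,-0.2,0.01,0.012,0.24,-0.013,0,-0.276]' >/dev/null; python3 -c "
from h import *
go(683,237,3,60.7)"
```

```text
t 2.7 pos [684.5 230.4  24.6] press [-362.9  176. ] F [ 0.1 -0.2  0. ] w 0.5983802356583019
mm [ 5.1 -4.7 21.6] norm [ 0.0127 -0.0118  0.0539] [ 0.011  0.004 -0.017]
```

```bash
python3 -m creep '[-0.2,0.013,-0.012,0.02,0.011,0.004,-0.017,-0.2,0.013,-0.012,0.03,0.011,0.004,-0.017,-0.2,0.013,-0.012,0.04,0.011,0.004,-0.017,-0.2,0.013,-0.012,0.047,0.011,0.004,-0.017,-0.2,0.013,-0.012,0.047,0.011,0.004,-0.017]' >/dev/null; python3 - <<'E'
from h import *
from plant import optics
go(683,237,3,60.7)
for n in("top","wrist"):
    c=optics.capture(n); cv2.imwrite(f"pics/{n}2.png",c["frame"][:,:,::-1]); np.savez(f"{n}2.npz",**c)
E
```

```text
t 3.325 pos [683.7 237.6   6.6] press [-370.2  176. ] F [-1.1  0.6 -0.8] w 0.6010870306643094
mm [-0.8 -0.3  3.6] norm [-0.0021 -0.0008  0.0091] [ 0.002 -0.003  0.001]
```

View pics/wrist2.png

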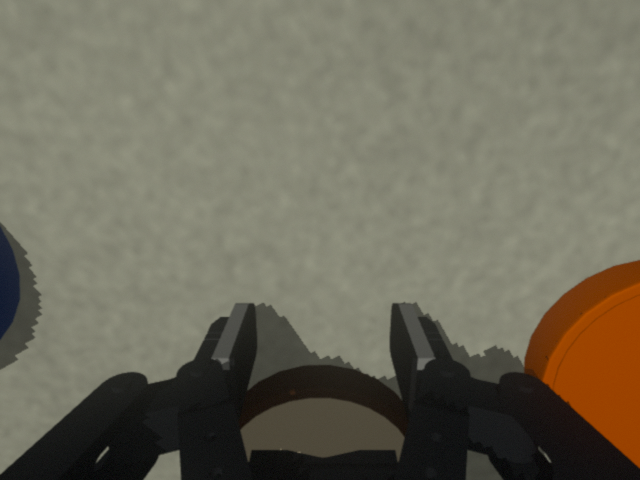

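The blank sits centred ahead of the fingertips (rim about 240–410 px, centre x≈325). I lower gently while watching the force.

```bash
python3 -m creep '[-0.2,0,0,0.004,0,0,0,-0.2,0,0,0.008,0,0,0,-0.2,0,0,0.008,0,0,0]' |grep -E "pos|force"; python3 -m creep '[-0.2,0,0,0.003,0,0,0,-0.2,0,0,0.006,0,0,0,-0.2,0,0,0.006,0,0,0]'|grep -E "pos|force"
```

```text
tcp_pos: [683.6, 237.7, 3.5]
wrist_force: [0.7, -0.6, -0.4]
finger_force: 0.0
tcp_pos: [683.7, 237.8, 1.1]
wrist_force: [-0.1, 0.9, 0.3]
finger_force: 0.0
```

```bash
python3 -m creep '[-0.2,-0.03,0,0,0,0,0,-0.2,-0.06,0,0,0,0,0,-0.2,-0.09,0,0,0,0,0,-0.2,-0.12,0,0,0,0,0,-0.2,-0.15,0,0,0,0,0]' |grep -E "pos|force"; python3 -m creep '[-0.2,-0.03,0,0,0,0,0,-0.2,-0.06,0,0,0,0,0,-0.2,-0.09,0,0,0,0,0,-0.2,-0.12,0,0,0,0,0,-0.2,-0.15,0,0,0,0,0]'|grep -E "pos|force"
python3 - <<'E'
from h import *
from plant import optics
go(559.4,21.4,1,60.7)
for n in("top","scene"):
    c=optics.capture(n); cv2.imwrite(f"pics/{n}3.png",c["frame"][:,:,::-1]); np.savez(f"{n}3.npz",**c)
a=cv2.imread("pics/top3.png")[140:360,180:420]; b=cv2.imread("pics/scene3.png")[140:360,200:520]
cv2.imwrite("pics/both3.png",np.hstack([cv2.resize(a,(327,300)),cv2.resize(b,(436,300))]))
E
```

```text
tcp_pos: [654.1, 184.5, 1.3]
wrist_force: [0.7, 0.1, -0.3]
finger_force: 0.1
tcp_pos: [624.8, 132.5, 1.1]
wrist_force: [0.6, 0.6, 0.5]
finger_force: 0.2
t 5.425 pos [624.8 132.5   1.1] press [-272.3  105.6] F [0.6 0.6 0.5] w 0.597820297909674
mm [-1.288e+02 -2.800e+00 -1.000e-01] norm [-3.221e-01 -6.900e-03 -3.000e-04] [ 0.002 -0.003  0.002]
```

View pics/both3.png

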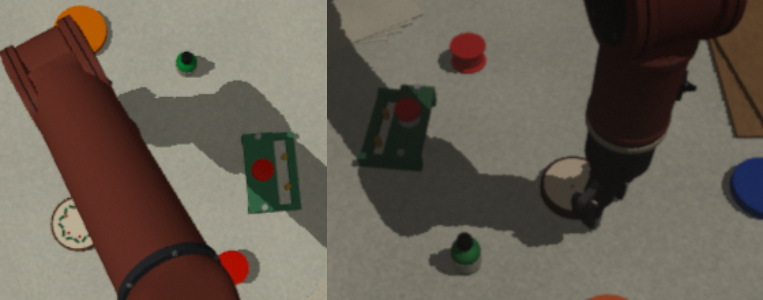

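The scene view shows the blank at about (570,185) in the crop, flat and cradled by the fingers, moving toward the press. I continue.

```bash
python3 -m creep '[-0.2,-0.033,0,0,0,0,0,-0.2,-0.066,0,0,0,0,0,-0.2,-0.099,0,0,0,0,0,-0.2,-0.132,-0.002,0,0,0,0,-0.2,-0.165,-0.004,0,0,0,0]' |grep -E "pos|force"; python3 -m creep '[-0.2,-0.033,0,0,0,0,0,-0.2,-0.066,0,0,0,0,0,-0.2,-0.099,0,0,0,0,0,-0.2,-0.132,-0.002,0,0,0,0,-0.2,-0.157,-0.003,0,0,0,0]'|grep -E "pos|force"
python3 - <<'E'
from h import *
from plant import optics
p=P(-130-70,0); go(*p,1,96.4)
c=optics.capture("scene"); cv2.imwrite("pics/scene4.png",c["frame"][:,:,::-1]); np.savez("scene4.npz",**c)
E
```

```text
tcp_pos: [590.9, 75.4, 1.0]
wrist_force: [0.0, -0.4, 0.6]
finger_force: 0.3
tcp_pos: [559.2, 21.2, 0.8]
wrist_force: [0.4, 0.2, 0.5]
finger_force: 0.2
t 6.775 pos [559.2  21.2   0.8] press [-169.1   28.1] F [0.4 0.2 0.5] w 0.5986305854462869
mm [  8.7 -40.8  -0.2] norm [ 0.0217 -0.102  -0.0005] [ 0.003 -0.002 -1.245]
```

```bash
python3 -m creep '[-0.2,0.04,0,0,0,0,0,-0.2,0.09,0,0,0,0,0,-0.2,0.09,0,-0.1,0,0,-0.3,-0.2,0.09,-0.05,-0.25,0,0,-0.6,-0.2,0.09,-0.1,-0.3,0,0,-1]' >/dev/null; python3 - <<'E'
from h import *
from plant import optics
p=P(-130-70,0); go(*p,120,96.4)
E
```

```text
t 7.45 pos [544.1  76.1 124.5] press [-225.4   19.1] F [-0.6  0.1  1.3] w 0.5991683712382562
mm [-27.6 -15.8   4.3] norm [-0.0691 -0.0394  0.0108] [ 0.013 -0.004 -0.254]
```

```bash
python3 -m creep '[-0.2,-0.069,-0.039,0,0.01,0,-0.254,-0.2,-0.069,-0.039,0,0.01,0,-0.254,-0.2,-0.069,-0.039,0,0.01,0,-0.254]' >/dev/null; python3 - <<'E'
from h import *
from plant import optics
p=P(-130-70,0); go(*p,120,96.4)
cs={}
for n in("scene","wrist"):
    c=optics.capture(n); cs[n]=c; np.savez(n+"5.npz",**c)
    hsv=cv2.cvtColor(c["frame"],cv2.COLOR_RGB2HSV); H,S,V=[hsv[...,i].astype(int) for i in range(3)]
a=cs["wrist"]["frame"][:,:,::-1]; b=cs["scene"]["frame"][130:370,200:520,::-1]
cv2.imwrite("pics/both5.png",np.hstack([cv2.resize(a,(400,300)),cv2.resize(b,(400,300))]))
E
```

```text
t 7.825 pos [526.6  47.2 121. ] press [-198.6   -1.5] F [-0.6 -0.8 -0.1] w 0.5998564786639106
mm [1.4 1.4 1. ] norm [0.0036 0.0036 0.0025] [-0.005 -0.004 -0.016]
```

View pics/both5.png

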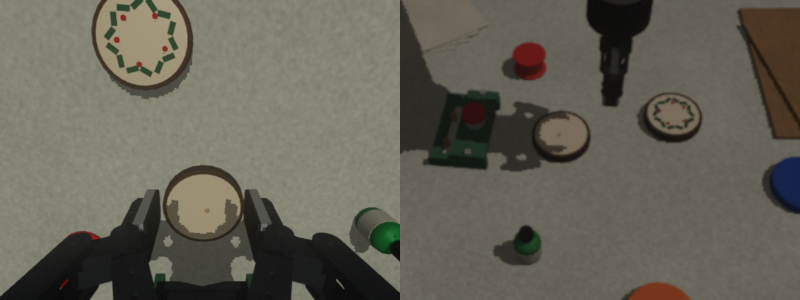

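The wrist view shows the blank with left edge x≈261, right edge x≈389 and near edge y≈386 (full-resolution pixels), midway between the fingers. The scene view has its centre at about (329,236). I compute its place in the press frame.

```bash
python3 - <<'E'
from h import *
w=dict(np.load("wrist5.npz")); s=dict(np.load("scene5.npz"))
def pale(c,roi):
    f=c["frame"].astype(int); hsv=cv2.cvtColor(c["frame"],cv2.COLOR_RGB2HSV)
    x0,y0,x1,y1=roi; m=np.zeros(f.shape[:2],bool)
    d=(f[...,0]-f[...,2])  # warm
    m[y0:y1,x0:x1]=(d>22)[y0:y1,x0:x1]
    m=cv2.morphologyEx(m.astype(np.uint8),cv2.MORPH_CLOSE,np.ones((5,5)))
    ct=max(cv2.findContours(m,0,1)[0],key=cv2.contourArea); return ct.reshape(-1,2)
for n,c,roi in(("w",w,(250,255,400,400)),("s",s,(295,210,360,262))):
    k=pale(c,roi); h=cv2.convexHull(k).reshape(-1,2)
    pts=np.array([ray(c,p,16)[:2] for p in h]); 
    (cx,cy),r=cv2.minEnclosingCircle(pts.astype(np.float32)); print(n,len(k),k.min(0),k.max(0),"circ",cx,cy,r,inP([cx,cy]))
E
```

```text
w 490 [261 272] [389 377] circ 534.2174682617188 -21.32899284362793 44.0048828125 [-129.7   -1.6]
s 121 [312 221] [349 253] circ 534.7320556640625 -18.201711654663086 39.57011795043945 [-132.7   -0.7]
```

```bash
python3 -m creep '[-0.2,0.004,0.004,0.1,-0.005,-0.004,-0.016,-0.2,0.004,0.004,0.2,-0.005,-0.004,-0.016,-0.2,0.004,0.004,0.27,-0.005,-0.004,-0.016,-0.2,0.004,0.004,0.29,-0.005,-0.004,-0.016,-0.2,0.004,0.004,0.299,-0.005,-0.004,-0.016]' >/dev/null; python3 - <<'E'
from h import *
p=P(-51.5,0); go(*p,1,96.4)
E
```

```text
t 8.55 pos [527.4  48.3   1.4] press [-199.6   -0.5] F [ 1.  -0.5  0.8] w 0.6005260402151852
mm [-148.1    0.5    0.5] norm [-0.3703  0.0012  0.0012] [-0.001  0.001  0.001]
```

```bash
python3 -m creep '[-0.2,-0.03,0.001,0,0,0,0,-0.2,-0.06,0.001,0,0,0,0,-0.2,-0.09,0.001,0,0,0,0,-0.2,-0.12,0.001,0,0,0,0,-0.2,-0.15,0.001,0,0,0,0]' |grep -E "pos|force"; python3 -m creep '[-0.2,-0.03,0,0,0,0,0,-0.2,-0.06,0,0,0,0,0,-0.2,-0.09,0,0,0,0,0,-0.2,-0.12,0,0,0,0,0,-0.2,-0.145,0,0,0,0,0]'|grep -E "pos|force"
python3 -m creep '[-0.2,-0.02,0,0,0,0,0,-0.2,-0.035,0,0,0,0,0,-0.2,-0.05,0,0,0,0,0,-0.2,-0.06,0,0,0,0,0,-0.2,-0.067,0,0,0,0,0]'|grep -E "pos|force"
python3 - <<'E'
from h import *
p=P(-48.5,0); go(*p,1,96.4)
E
```

```text
tcp_pos: [534.3, -13.1, 1.4]
wrist_force: [-0.7, 0.7, 1.0]
finger_force: 0.3
tcp_pos: [540.7, -70.5, 1.3]
wrist_force: [0.6, -0.0, 0.7]
finger_force: 0.3
tcp_pos: [543.6, -96.4, 1.4]
wrist_force: [-0.2, 0.3, 0.3]
finger_force: 0.2
t 10.425 pos [543.6 -96.4   1.4] press [-54.   -0.7] F [-0.2  0.3  0.3] w 0.602587129312869
mm [-5.5  0.7  0.4] norm [-0.0137  0.0016  0.0009] [-0.002  0.002  0.001]
```

```bash
python3 -m creep '[-0.2,0.04,0,0,0,0,0,-0.2,0.08,0,-0.014,0,0,0,1,0.08,0,-0.014,0,0,0,1,0.08,0,-0.014,0,0,0,1,0.08,0,-0.014,0,0,0]' |grep -E "pos|force|width"; python3 -m creep '[1,0.08,0,0,0,0,0,1,0,0,0,0,0,0,1,0,0,0,0,0,0]' >/dev/null
python3 - <<'E'
from h import *
p=P(-62,0); go(*p,7,96.4)
E
```

```text
tcp_pos: [540.0, -65.1, 6.9]
wrist_force: [-0.8, -0.2, -0.3]
width: 0.004
finger_force: 0.0
t 11.425 pos [540.1 -67.5   6.7] press [-83.2  -0.9] F [-0.1  0.1  0. ] w 0.001287693850607493
mm [-21.2   1.   -0.2] norm [-0.0529  0.0025 -0.0006] [-0.002  0.004 -0.007]
```

```bash
python3 -m creep '[1,-0.03,0.0025,0,0,0,0,1,-0.053,0.0025,0,0,0,0,1,-0.056,0.0025,0,0,0,0,1,-0.059,0.0025,0,0,0,0,1,-0.061,0.0025,0,0,0,0]' |grep -E "pos|wrist_force"; python3 -m creep '[1,-0.003,0,0,0,0,0,1,-0.006,0,0,0,0,0,1,-0.006,0,0,0,0,0]'|grep -E "pos|wrist_force"; python3 -m creep '[1,-0.002,0,0,0,0,0,1,-0.004,0,0,0,0,0,1,-0.004,0,0,0,0,0]'|grep -E "pos|wrist_force"
python3 - <<'E'
from h import *
p=P(-56,0); go(*p,7,96.4)
E
```

```text
tcp_pos: [543.7, -88.3, 7.0]
wrist_force: [0.1, -0.4, -0.2]
tcp_pos: [544.0, -91.1, 7.0]
wrist_force: [0.2, 0.4, -0.1]
tcp_pos: [544.2, -92.8, 7.0]
wrist_force: [0.6, -0.9, -0.2]
t 12.8 pos [544.2 -92.8   7. ] press [-57.6   0.4] F [ 0.6 -0.9 -0.2] w -0.002007008383584073
mm [-1.6 -0.4 -0. ] norm [-0.0039 -0.0009 -0.0001] [-0.002  0.002  0.   ]
```

```bash
for i in 1 2; do python3 -m creep '[1,-0.002,0,0,0,0,0,1,-0.004,0,0,0,0,0,1,-0.004,0,0,0,0,0]'|grep -E "pos|wrist_force"; done
python3 - <<'E'
from h import *
from plant import optics
p=P(-56,0); go(*p,7,96.4)
c=optics.capture("scene"); np.savez("scene6.npz",**c)
a=c["frame"][150:300,200:340,::-1]; d=optics.capture("top")
b=d["frame"][210:320,340:440,::-1]
cv2.imwrite("pics/both6.png",np.hstack([cv2.resize(a,(400,429),interpolation=2),cv2.resize(b,(390,429),interpolation=2)]))
E
```

```text
tcp_pos: [544.4, -94.3, 7.0]
wrist_force: [0.7, 0.0, -0.4]
tcp_pos: [544.8, -94.8, 7.0]
wrist_force: [0.8, 4.8, -0.5]
t 13.55 pos [544.8 -94.8   7. ] press [-55.4   0.7] F [ 0.8  4.8 -0.5] w 0.0016258261936456647
mm [ 0.6 -0.7  0. ] norm [ 0.0014 -0.0017  0.0001] [-0.001  0.     0.002]
```

View pics/both6.png

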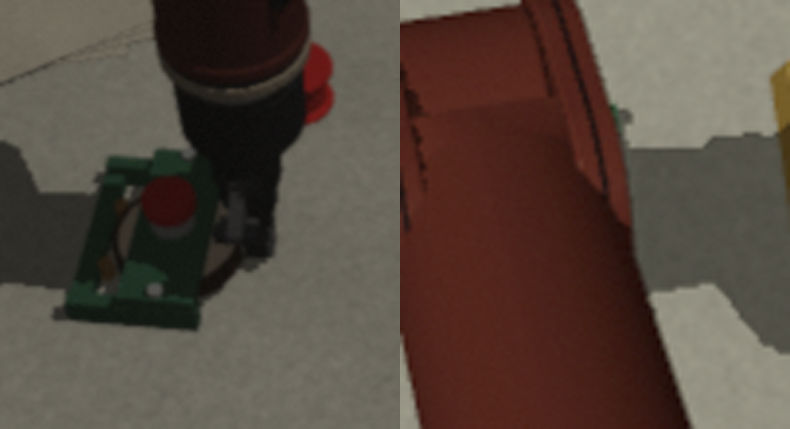

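The scene crop shows the slice under the bridge with its front rim at the brass pins (around (115,225)). The 4.8 N at the predicted position agrees. I seat it slightly firmer, then back off.

```bash
python3 -m creep '[1,-0.002,0,0,0,0,0,1,-0.004,0,0,0,0,0,1,-0.004,0,0,0,0,0,1,-0.004,0,0,0,0,0]'|grep -E "pos|wrist_force"; python3 -m creep '[1,0.01,0,0,0,0,0,1,0.03,0,0,0,0,0,1,0.08,0,0,0,0,0,1,0.08,0,-0.12,0,0,0,1,0.08,0,-0.25,0,0,0]'|grep -E "pos|wrist_force"
python3 - <<'E'
from h import *
p=P(-110,0); go(*p,125,96.4)
E
```

```text
tcp_pos: [545.2, -95.0, 7.1]
wrist_force: [1.7, 9.2, -0.9]
tcp_pos: [540.3, -63.8, 107.6]
wrist_force: [0.6, -0.9, 0.5]
t 14.775 pos [540.3 -63.8 107.6] press [-86.8  -0.2] F [ 0.6 -0.9  0.5] w -0.0032815406224702267
mm [ 23.2   0.2 -17.4] norm [ 0.0579  0.0006 -0.0436] [-0.005  0.     0.004]
```

```bash
python3 -m creep '[1,0.1,0,-0.2,0,0,0,1,0.2,0,-0.3,0,0,0,1,0.2,0,-0.35,0,0,0,1,0.2,0,-0.35,0,0,0]'|grep -E "pos|wrist_force"
python3 - <<'E'
from h import *
from plant import optics
c=optics.capture("scene"); np.savez("scene7.npz",**c)
a=c["frame"][185:275,215:295,::-1]; d=optics.capture("top"); np.savez("top7.npz",**d)
b=d["frame"][225:310,335:415,::-1]
cv2.imwrite("pics/both7.png",np.hstack([cv2.resize(a,(395,440),interpolation=2),cv2.resize(b,(395,440),interpolation=2)]))
E
```

```text
tcp_pos: [533.3, 17.1, 249.8]
wrist_force: [0.2, 0.2, -0.7]
```

View pics/both7.png

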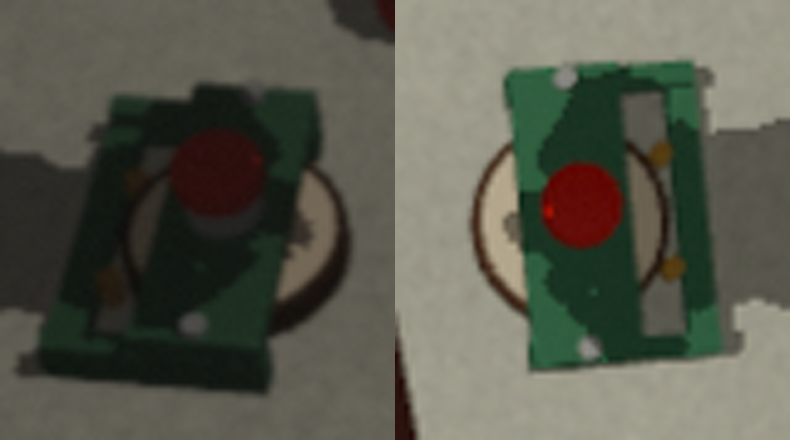

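Both views show the slice flat under the bridge with its rim touching both pins, at (661,153) and (673,268) in the right pane. Next I go over the knob.

```bash
python3 - <<'E'
from h import *
c=dict(np.load("top7.npz"))
print(inP(ray(c,(350.8,266.5),16)),inP(ray(c,(390.3,269),16)),"knob",ray(c,(372.9,264.6),60).round(1))
go(551,-150.3,85,96.4)
E
```

```text
[-42.9   4.6] [44.5 -8.7] knob [ 549.5 -151.6   60. ]
t 15.375 pos [532.   14.7 246.6] press [-165.7    0.3] F [-0.  -1.5 -1.2] w 0.0004042819177035686
mm [-165.8    0.4  161.9] norm [-0.4145  0.0011  0.4046] [-0.002  0.003  0.002]
```

```bash
python3 -m creep '[1,-0.15,0.001,0.05,0,0,0,1,-0.3,0.001,0.15,0,0,0,1,-0.414,0.001,0.26,0,0,0,1,-0.414,0.001,0.36,0,0,0,1,-0.414,0.001,0.4,0,0,0]' >/dev/null; python3 -m creep '[1,0,0,0,0,0,0]' >/dev/null; python3 -c "
from h import *
go(551,-150.3,63,96.4)"
```

```text
t 16.125 pos [ 550.4 -149.2   86.1] press [-0.8  0.2] F [-0.4  0.  -0. ] w 0.00033755874133437714
mm [-1.2  0.5 23.1] norm [-0.0029  0.0013  0.0578] [-0.006 -0.002  0.003]
```

```bash
python3 -m creep '[1,-0.002,0.001,0.03,0,0,0,1,-0.002,0.001,0.05,0,0,0,1,-0.002,0.001,0.058,0,0,0,1,-0.002,0.001,0.063,0,0,0,1,-0.002,0.001,0.066,0,0,0]' |grep -E "pos|wrist_force"; python3 -m creep '[1,0,0,0.003,0,0,0,1,0,0,0.006,0,0,0,1,0,0,0.009,0,0,0,1,0,0,0.009,0,0,0]'|grep -E "pos|wrist_force"
```

```text
tcp_pos: [551.8, -151.3, 60.8]
wrist_force: [0.9, -0.2, -0.9]
tcp_pos: [551.8, -151.3, 57.2]
wrist_force: [-1.5, 1.1, 4.0]
```

```bash
python3 -m creep '[1,0,0,0.003,0,0,0,1,0,0,0.005,0,0,0,1,0,0,0.005,0,0,0]'|grep -E "pos|wrist_force"; python3 -m creep '[1,0,0,0.002,0,0,0,1,0,0,0.004,0,0,0,1,0,0,0.004,0,0,0]'|grep -E "pos|wrist_force"
```

```text
tcp_pos: [551.9, -151.3, 55.7]
wrist_force: [-2.9, 0.9, 10.5]
tcp_pos: [552.0, -151.4, 55.5]
wrist_force: [-9.8, 1.9, 26.1]
```

26 N puts the stamp firmly on the slice. I hold briefly, then release.

```bash
python3 -m creep '[1,0,0,0,0,0,0,1,0,0,0,0,0,0,1,0,0,-0.002,0,0,0,1,0,0,-0.008,0,0,0,1,0,0,-0.018,0,0,0]'|grep -E "pos|wrist_force"; python3 -m creep '[1,0,0,-0.01,0,0,0,1,0,0,-0.03,0,0,0,1,0,0,-0.1,0,0,0,1,0,0,-0.2,0,0,0,1,0,0,-0.3,0,0,0]'|grep -E "pos|wrist_force"; python3 -m creep '[1,0.1,0,-0.1,0,0,0,1,0.2,0,-0.1,0,0,0,1,0.35,0,-0.1,0,0,0,1,0.4,0,-0.1,0,0,0,1,0.4,0,-0.1,0,0,0]'|grep -E "pos|wrist_force"
python3 - <<'E'
from h import *
from plant import optics
c=optics.capture("scene"); a=c["frame"][185:275,215:295,::-1]; d=optics.capture("top"); b=d["frame"][225:310,335:415,::-1]
cv2.imwrite("pics/both8.png",np.hstack([cv2.resize(a,(395,440),interpolation=2),cv2.resize(b,(395,440),interpolation=2)]))
E
```

```text
tcp_pos: [551.7, -151.3, 60.7]
wrist_force: [0.9, -0.1, 1.3]
tcp_pos: [551.5, -151.0, 182.0]
wrist_force: [-0.0, -0.5, 0.8]
tcp_pos: [533.7, 9.1, 220.8]
wrist_force: [-0.4, -0.4, 0.1]
```

View pics/both8.png

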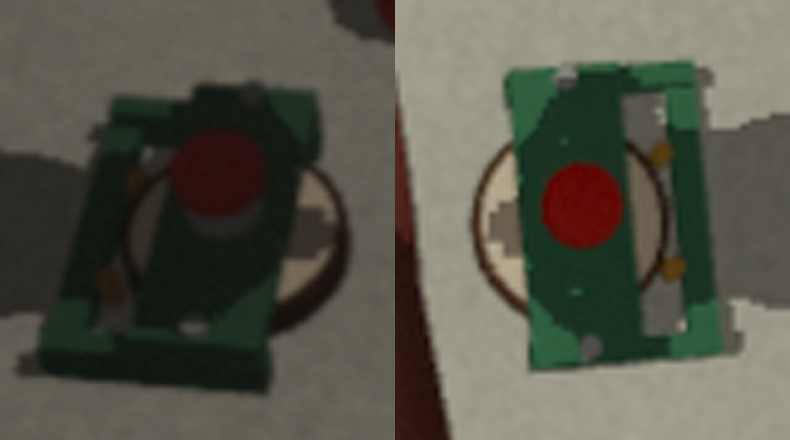

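Slice unmoved against both pins, knob back up, and the arm clear of everything.

```bash
python3 -c "
from plant import workorder
print(workorder.close_job())"
```

```text
the job is handed in; nothing more can be done
None
```

The blank slice sits home against both stop pins, the knob was pressed with about 26 N and came back up, and the job is handed in; the verdict was not shown.

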